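# Hold the brown dropper vial slanted over the viewing panel

### The arm

A 6-joint arm with a two-finger parallel gripper is mounted at the origin on a cart in front of the work surface, level with it; the furniture and walls round the work are solid. World frame = base frame: x ahead of the robot, y to its left, z up, the work surface at z = 0. Lengths are in mm, angles in rad, forces in N, time in s.
With the tool pointing down it reaches from about 275 to 750 mm from the base axis. Payload 10.2 kg.
Tool frame: the origin (TCP) lies at the very end of the fingers, on their centre line; the grasp point (between the pads) lies 19 mm behind it; z points along the fingers, y is the line along which they close (so a half turn about z gives the same grasp; the last joint's range is limited). The gripper opens to 85 mm and grips with 20 to 120 N. Pads are 22 mm wide; open, the fingers measure 114 mm over their backs; the gripper's body (76 mm by 85 mm) begins 54 mm behind the grasp point. The pads swing forward as they close: fully open they stand 13 mm farther back than shut.
Start: joints at [1.011, 0.313, 1.498, -0, 1.331, -0.223], TCP at [173.509, 495.506, 231.294] pointing down, gripper open.
Joint ranges: [-2.94, 2.94], [-0.97, 2.17], [0.19, 2.56], [-1.23, 4.37], [0.02, 3.11], [-2.88, 2.88]. Speed limits (rad/s): [2.39, 2.39, 3.01, 3.14, 3.14, 3.14].

### API

Orientations are given as a unit quaternion [w, x, y, z].
In Python, from rig import ctrl, optics gives the robot as it stands. The module is installed in compiled form; this text tells all that it offers.
- The arm moves only by the shell command python3 -m handwheel 'ROWS' [FORCE]. ROWS is JSON, a list that holds one entry, the list of rows, each a list of 5 numbers: the gripper command: -1 is fully open, 1 is shut, values between are in proportion, then the shift along the world's x, y, z in units of 50 mm (1.0 is 50 mm), then the turn about the world's z in units of 8 degrees (1.0 is 8 degrees). In form: [[[gripper, tx, ty, tz, twist], ...]]. A call has 1 to 10 rows; each row shifts and turns the commanded pose from where the row before left it; what a row does not reach is not made up. A row lasts 1/10 s, in which the tool goes at most 50 mm and 8.59 degrees, less where a joint would pass 70% of its speed; a pose out of reach is approached as far as the arm can. A call is refused whole if a number of a shift passes 1 or a number of a turn 1, either way. A call with a gripper value outside its range is refused whole. The fingers move at their own pace and stop on an object; FORCE is the grip in N (left out, the last holds). Time passes only in rows, so rows that do not move let the fingers close. It gives the time, the measured TCP pose, the force, the opening and the grip force at its end, in the units of the state.
- ctrl.sense(): the state, without advancing time (a new reading comes with each control period).
- optics.capture(name): name is "side" or "top"; returns a dict with "img" (384x512x3 uint8, blue, green, red), "K" (3x3 intrinsics, pixels), "R" (3x3) and "t" (3): a world point X has camera coordinates R X + t. Camera axes: x right, y down, z forward; pixel columns grow to the right and rows downward; lengths in mm; the calibration is good to about 2 mm. A picture is of the moment at which its call begins. There is no depth.
- ctrl.finish_job(): hands the job in; it is judged then, once.
The state is a dict: "time_s": time; "joints": joint angles; "dq": joint speeds; "tau": joint torques, N m; "eef_pos": TCP position; "ee_rot": TCP orientation; "force": force on the tool from outside, world axes, zero at the start; "wrist_torque": the same for the moment, N m; "grip_width": opening from 0.0 (shut) to 1.0 (fully open); "grip_force": force on a finger pad.
Only numpy, scipy, OpenCV 4.12 (cv2) and the standard library are available. Lean on these libraries where they do the work, as an engineer would, in place of code of your own. Each camera call takes 0.05 s, during which the arm holds its last target. There are 200 camera calls.

### The job

Fold the lid of the vial box up until it stands straight up and leave it standing so. Then draw the brown dropper vial with the black cap up out of its hole, and hold it over the middle of the white viewing panel, about 18 cm above the bench, slanted about 45 degrees from upright with its cap end still the higher, so that its contents can be looked at. Finish still holding it there in the gripper, without putting it down; leave the two red-capped vials in their holes and leave the other things alone.

Things in the scene. Friction and masses are not known exactly. Their poses are not given: they have to be found in the camera images.
- vial_box: grey open box fixed to the bench, outside 124 (x) x 204 (y) x 104 mm high, walls 5 mm; origin: centre of its underside, z up, -x its front. Three vials stand on its floor (5 mm above bench) in holes 32 mm wide in a black block, at x = -12, y = -58, 0, +58 mm. Block top 41 mm above bench. A vial must rise 36 mm to leave its hole, 99 mm to clear the rim
- lid (a joint): hinge angle of the white flat lid (130 x 208 x 7 mm), rad: 0 = closed, level; 1.57 = straight up; stop at 1.95. It turns about a line along the box's y axis on top of the box's far (+x) wall. Stiff: 0.22 N m of hinge friction against at most 0.08 N m from its weight, so it stays where it is put. Starts closed or slightly ajar
- lid_hinge (a point): middle of the lid's hinge line: 62 mm to the box's +x from its origin, 106 mm above the bench; does not move with the lid
- lid_grip (a point): grip point in the blue fin that stands on the lid (12 mm thick along the hinge line, 22 mm long, round top, 35 mm above the lid's top face). It lies 105 mm from the hinge line along the lid and 31 mm above the lid's underside, whose plane holds the hinge line. Moves with the lid; x axis along the lid to the hinge, z out of its top face
- amber_vial: the vial to take: brown body, black cap and black dropper tip, 89 mm tall, 40 g or so; origin at the centre of its underside, z axis along it to the cap. Round: body 27 mm in diameter up to 60 mm, collar 20 mm in diameter from 57 to 71 mm, dropper tip 12 mm in diameter from 71 to 89 mm. Stands upright in any of the three holes
- vial_mid (a point): middle of the brown vial: on its axis, 45 mm above its underside
- red_vial_a: white dropper vial with a red cap, 94 mm tall, body 29 mm in diameter; origin at the centre of its underside; stays in its hole
- red_vial_b: white dropper vial with a red cap, 89 mm tall, body 29 mm in diameter; origin at the centre of its underside; stays in its hole
- viewing_panel: flat white panel in an aluminium frame, 110 x 110 x 11.5 mm, fixed on the bench; origin at the centre of its underside
- stopwatch: black stopwatch lying on the bench, about 97 x 91 x 18 mm; bystander, origin at the centre of its underside
- sample_jar: brown jar with a blue lid, 56 mm in diameter, 73 mm tall; bystander, origin at the centre of its underside
- pipette_bulb: red rubber pipette bulb lying on the bench, 49 x 92 x 45 mm; bystander, origin at the centre of its underside

How it is judged (in metres and radians):
On the way, in this order (a step that is already met when the one before it is completed fails the run):
1. the lid stands straight up, the brown vial still in its hole (value of joint lid between 1.37 and 1.79 rad and velocity of joint lid below 0.1 rad/s and z of amber_vial in the frame of vial_box below 0.02 m), for 0.2 s.
2. the brown vial is drawn up clear of the box in the gripper (height (world z) of amber_vial above 0.105 m and contact force between the fingers and amber_vial above 0.5 N and contact force between amber_vial and vial_box below 0.1 N), for 0.2 s.
At the end, for the whole second after the job is handed in: Brown vial at rest, held by the fingers, touching neither box nor panel: middle within 35 mm of the panel centre (horizontally), 130 to 240 mm above the bench, axis 30 to 60 degrees from upright, cap end higher; lid at 1.37 to 1.79 rad; both red-capped vials upright in their holes (value of joint lid between 1.37 and 1.79 rad and horizontal distance between vial_mid and viewing_panel below 0.035 m and height (world z) of vial_mid between 0.13 and 0.24 m and angle between amber_vial's own z axis and vertical between 0.52 and 1.05 rad and linear speed of amber_vial below 0.03 m/s and angular speed of amber_vial below 0.3 rad/s and contact force between the fingers and amber_vial above 0.5 N and contact force between amber_vial and viewing_panel below 0.1 N and contact force between amber_vial and vial_box below 0.1 N and z of each of red_vial_a, red_vial_b in the frame of vial_box below 0.02 m and angle between each of red_vial_a, red_vial_b's own z axis and vertical below 0.25 rad); the arm keeps its last pose, push and grip.
It fails at once if a red-capped vial is drawn out or tipped (distance of any of red_vial_a, red_vial_b from where it was at the start of the episode above 0.02 m).
It fails at once if a bystander is moved by more than 2 cm (distance of any of stopwatch, sample_jar, pipette_bulb from where it was at the start of the episode above 0.02 m).
It also fails if it takes over 56 s, if anything falls off the work surface, if the arm or the gripper's body presses on something with over 40 N, if the wrist force passes 120 N, or if a joint passes its speed limit or range.

## Working session

There is one attempt and no reset: what is moved stays moved. The work goes in short steps, Python scripts to look and compute and a shell command to move; the robot and the scene stay as the last step left them, time stands still between calls to the robot, and variables do not carry over. Pictures are saved under pics/ and viewed, at most 13 in all, crops included, and the job is handed in when it is done.

```bash
mkdir -p pics; python3 - <<'E'
from rig import ctrl, optics
import cv2,numpy as np
for n in("side","top"):
    c=optics.capture(n);cv2.imwrite(f"pics/{n}0.png",c["img"]);print(n,c["K"].round(1).tolist(),c["R"].round(4).tolist(),c["t"].round(1).tolist(),(-c["R"].T@c["t"]).round())
print(ctrl.sense())
E
```

```text
side [[453.5, 0.0, 249.5], [0.0, 453.5, 196.2], [0.0, 0.0, 1.0]] [[0.4193, -0.9075, 0.023], [-0.5951, -0.2939, -0.748], [0.6856, 0.3, -0.6633]] [-212.3, 375.8, 1197.7] [-508. -441. 1080.]
top [[425.4, 0.0, 252.6], [0.0, 425.4, 192.9], [0.0, 0.0, 1.0]] [[-0.0237, -0.9997, -0.0027], [-0.9941, 0.0239, -0.1059], [0.1059, 0.0002, -0.9944]] [19.7, 512.0, 1514.1] [ 349.    7. 1560.]
{'time_s': 0.1, 'joints': array([ 1.01062416e+00,  3.13395733e-01,  1.49836419e+00, -2.40873468e-05,
        1.33095561e+00, -2.23396835e-01]), 'dq': array([-4.66116540e-04, -1.72582440e-03, -2.26250503e-03, -9.23069988e-05,
        1.01148202e-03, -7.64554641e-05]), 'tau': array([ 1.72636264e-03, -4.12904084e+01, -2.60136974e+01, -2.48014785e-04,
        3.11577387e-03,  1.02320874e-05]), 'eef_pos': array([173.37893884, 495.31052191, 230.79027067]), 'ee_rot': array([-2.03566362e-04,  1.67590185e-01,  9.85856589e-01, -5.23361024e-04]), 'force': array([-0.285675  , -0.20238249,  1.54845788]), 'wrist_torque': array([ 0.02884908, -0.03211108,  0.04518442]), 'grip_force': 0.0, 'grip_width': 1.0014447853849624}
```

View pics/side0.png

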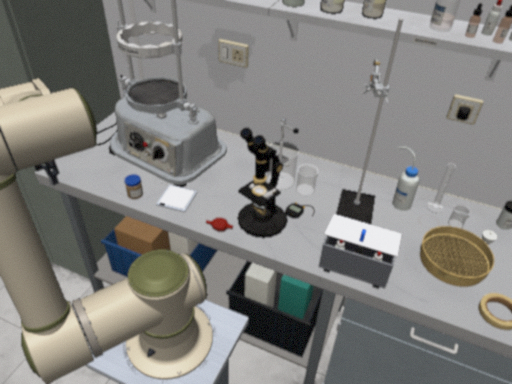

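View pics/top0.png

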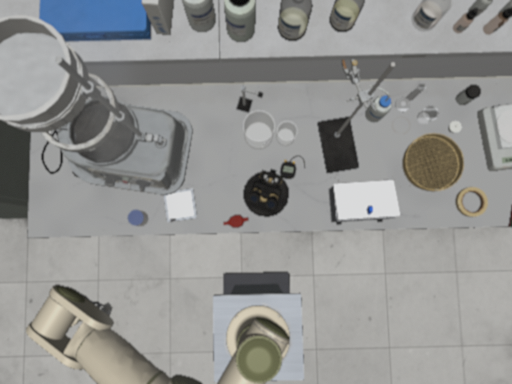

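The side view shows the box with its white lid near px (360,240) and the blue fin at about (362,234). The panel is near (177,198), the jar (134,186), the bulb (220,224) and the stopwatch (297,211). In the top view the lid is at (366,200), the fin at (370,209) and the panel at (181,205). Next I'll measure these.

```bash
cat > h.py <<'E'
import cv2,numpy as np
from rig import ctrl,optics
def ray(c,p):
    d=c["R"].T@np.linalg.inv(c["K"])@np.array([p[0],p[1],1.]);return -c["R"].T@c["t"],d/np.linalg.norm(d)
def plane(c,p,z):
    o,d=ray(c,p);return o+d*(z-o[2])/d[2]
def tri(c1,p1,c2,p2):
    o1,d1=ray(c1,p1);o2,d2=ray(c2,p2)
    s=np.linalg.lstsq(np.c_[d1,-d2],o2-o1,rcond=None)[0];a=o1+d1*s[0];b=o2+d2*s[1];return (a+b)/2,np.linalg.norm(a-b)
def proj(c,X):
    q=c["K"]@(c["R"]@np.asarray(X,float)+c["t"]);return q[:2]/q[2]
def blob(img,mask,roi):
    x0,y0,x1,y1=roi;m=np.zeros(mask.shape,np.uint8);m[y0:y1,x0:x1]=mask[y0:y1,x0:x1]
    n,l,s,ce=cv2.connectedComponentsWithStats(m)
    if n<2:return None
    i=1+s[1:,4].argmax();cs=cv2.findContours((l==i).astype(np.uint8),cv2.RETR_EXTERNAL,cv2.CHAIN_APPROX_NONE)[0]
    return ce[i],s[i,4],cv2.minAreaRect(cs[0]),cs[0]
def white(img,v=190): 
    h=cv2.cvtColor(img,cv2.COLOR_BGR2HSV);return ((h[...,2]>v)&(h[...,1]<40)).astype(np.uint8)
def blue(img):
    h=cv2.cvtColor(img,cv2.COLOR_BGR2HSV);return cv2.inRange(h,(105,110,60),(130,255,255))//255
E
python3 - <<'E'
from h import *
s=optics.capture("side");t=optics.capture("top")
np.set_printoptions(precision=1,suppress=True)
bs=blob(s["img"],blue(s["img"]),(350,220,375,255));bt=blob(t["img"],blue(t["img"]),(355,195,385,225))
print(bs[:2],bt[:2],"fin",tri(s,bs[0],t,bt[0]))
for nm,c,r1,r2 in(("side",s,(310,205,415,285),(150,180,205,220)),("top",t,(320,170,410,230),(160,180,205,230))):
    for v in (190,):
        L=blob(c["img"],white(c["img"],v),r1);P=blob(c["img"],white(c["img"],v),r2)
        print(nm,L[1],cv2.boxPoints(L[2]).tolist(),P[0],P[1],P[2]);print("panel",plane(c,P[0],11))
        print("approx",cv2.approxPolyDP(L[3],4,True)[:,0].tolist())
a=cv2.resize(s["img"][205:290,310:415],None,fx=5,fy=5,interpolation=2);b=cv2.resize(t["img"][170:230,320:410],None,fx=4,fy=4,interpolation=2)
o=np.zeros((600,a.shape[1]+0,3),np.uint8);o[:a.shape[0]]=a
cv2.imwrite("pics/a1.png",a);cv2.imwrite("pics/b1.png",np.vstack([cv2.resize(a,(525,425))[:350],b.copy() if 0 else np.pad(b,((0,0),(0,165),(0,0)))]))
E
```

```text
(array([362.5, 234.8]), np.int32(30)) (array([369.7, 209.4]), np.int32(19)) fin (array([ 434.7, -378.1,  160. ]), np.float64(2.522379692780478))
side 1600 [[323.61248779296875, 233.27337646484375], [330.4066162109375, 210.94985961914062], [403.98272705078125, 233.34259033203125], [397.1885986328125, 255.66610717773438]] [176.2 197. ] 616 ((175.88235473632812, 196.9705810546875), (34.68259048461914, 22.313274383544922), 14.03624439239502)
panel [478.9 272.4  11. ]
approx [[324, 232], [395, 255], [401, 238], [399, 232], [335, 214]]
top 2130 [[333.5758972167969, 183.2139892578125], [397.0155944824219, 179.2490234375], [399.2451477050781, 214.92218017578125], [335.8054504394531, 218.88714599609375]] [179.9 204.8] 714 ((179.54615783691406, 204.86923217773438), (27.907814025878906, 27.659744262695312), 82.87498474121094)
panel [476.6 274.2  11. ]
approx [[393, 181], [334, 184], [338, 217], [398, 215]]
```

View pics/b1.png

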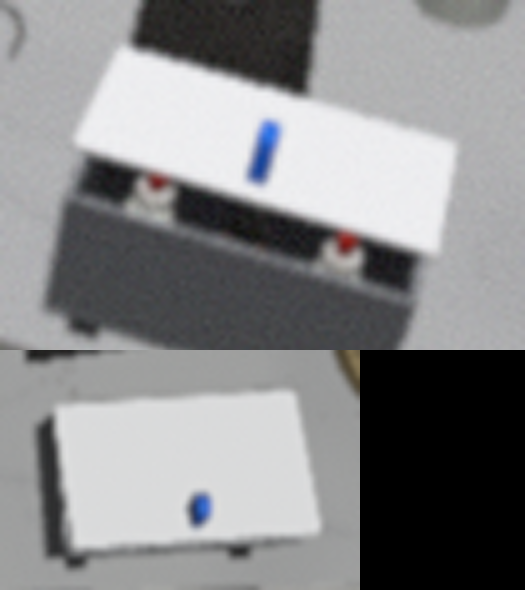

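The crop shows the lid ajar, with the red caps at its two ends, so the brown vial is in the middle hole. I'll triangulate the lid corners from both views.

```bash
python3 - <<'E'
from h import *
np.set_printoptions(precision=1,suppress=True)
s=optics.capture("side");t=optics.capture("top")
S=dict(FL=(325,233.5),FR=(397.2,255.3),BL=(334.4,214),BR=(401.4,233.2))
T=dict(FL=(338.5,219),FR=(399.8,215.5),BL=(333.7,184),BR=(393.8,180.3))
P={}
for k in S:
    P[k],e=tri(s,S[k],t,T[k]);print(k,P[k],round(e,1))
for a,b in(("FL","FR"),("BL","BR"),("FL","BL"),("FR","BR")):
    d=P[b]-P[a];print(a,b,np.linalg.norm(d),d,np.degrees(np.arctan2(d[1],d[0])))
E
```

```text
FL [ 406.5 -277.8  145.4] 4.8
FR [ 413.1 -481.4  146.8] 4.8
BL [ 527.7 -273.1  116.1] 5.7
BR [ 534.8 -477.6  117.9] 3.6
FL FR 203.76753285213752 [   6.5 -203.7    1.4] -88.16165604768646
BL BR 204.63010391334456 [   7.1 -204.5    1.8] -88.0134508290395
FL BL 124.77916580032591 [121.2   4.7 -29.3] 2.22575642566326
FR BR 125.21015720364124 [121.8   3.9 -28.9] 1.8199766902424075
```

```bash
python3 -m handwheel '[[[-1,0.31,-0.99,0.14,0.27],[-1,0.31,-0.99,0.14,0.27],[-1,0.31,-0.99,0.14,0.27],[-1,0.31,-0.99,0.14,0.27],[-1,0.31,-0.99,0.14,0.27],[-1,0.31,-0.99,0.14,0.27],[-1,0.31,-0.99,0.14,0.27],[-1,0.31,-0.99,0.14,0.27],[-1,0.31,-0.99,0.14,0.27],[-1,0.31,-0.99,0.14,0.27]]]'
```

```text
time_s: 1.3
eef_pos: [321.5, 20.6, 298.7]
ee_rot: [0.001, -0.021, 1.0, -0.0]
force: [1.5, 0.4, -0.3]
grip_width: 0.999
grip_force: 0.0
```

```bash
python3 -m handwheel '[[[-1,0.27,-0.95,-0.14,0],[-1,0.27,-0.95,-0.14,0],[-1,0.27,-0.95,-0.14,0],[-1,0.27,-0.95,-0.14,0],[-1,0.27,-0.95,-0.14,0],[-1,0.27,-0.95,-0.14,0],[-1,0.27,-0.95,-0.14,0],[-1,0.27,-0.95,-0.14,0],[-1,0,0,0,0],[-1,0,0,0,0]]]'
```

```text
time_s: 2.3
eef_pos: [429.3, -357.6, 241.3]
ee_rot: [-0.001, -0.02, 1.0, 0.001]
force: [0.8, 0.0, 0.2]
grip_width: 1.0
grip_force: 0.0
```

```bash
python3 - <<'E'
from h import *
s=optics.capture("side");t=optics.capture("top");p=ctrl.sense();print(p["eef_pos"],p["ee_rot"])
a=cv2.resize(s["img"][150:290,290:430],None,fx=4,fy=4,interpolation=2);b=cv2.resize(t["img"][150:240,310:410],None,fx=2.2,fy=2.2,interpolation=2)
a=np.pad(a,((0,0),(0,220),(0,0)));a[:b.shape[0],560:]=b;cv2.imwrite("pics/c1.png",a)
E
```

```text
[ 429.58764622 -356.49221101  242.70739244] [ 1.82097732e-04 -2.04334404e-02  9.99791185e-01 -1.65707916e-04]
```

View pics/c1.png

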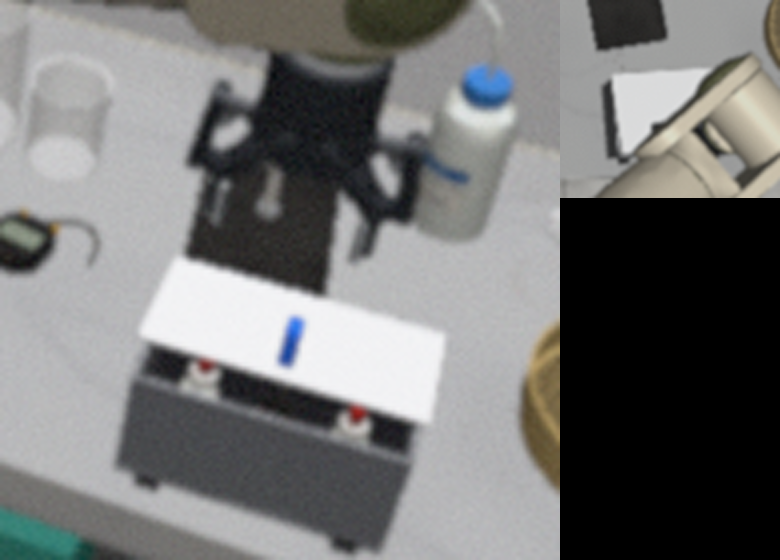

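The gripper stands open above the lid. In the crop the fin is at (292,342), between the two fingertips at (215,215) and (365,245).

```bash
python3 -m handwheel '[[[-1,0.11,-0.43,0,0],[-1,0,0,-0.6,0],[-1,0,0,-0.6,0],[-1,0,0,-0.5,0],[-1,0,0,-0.24,0],[-1,0,0,0,0]]]' 40; python3 -m handwheel '[[[1,0,0,0,0],[1,0,0,0,0],[1,0,0,0,0],[1,0,0,0,0],[1,0,0,0,0],[1,0,0,0,0],[1,0,0,0,0],[1,0,0,0,0]]]' 40
```

```text
time_s: 3.0
eef_pos: [435.0, -377.8, 144.9]
ee_rot: [-0.0, -0.021, 1.0, 0.001]
force: [-0.8, -0.1, 0.7]
grip_width: 1.0
grip_force: 0.0
time_s: 3.8
eef_pos: [435.0, -378.6, 145.3]
ee_rot: [-0.0, -0.02, 1.0, 0.0]
force: [-2.3, 4.6, 3.6]
grip_width: 0.133
grip_force: 42.3
```

```bash
python3 -m handwheel '[[[1,0.156,0.005,0.224,0],[1,0.182,0.006,0.202,0],[1,0.206,0.007,0.178,0],[1,0.226,0.008,0.152,0],[1,0.242,0.008,0.124,0],[1,0,0,0,0]]]' 40
```

```text
time_s: 4.4
eef_pos: [486.2, -376.6, 188.8]
ee_rot: [-0.0, -0.021, 1.0, 0.001]
force: [-0.6, 4.1, 1.7]
grip_width: 0.127
grip_force: 40.7
```

```bash
python3 -m handwheel '[[[1,0.256,0.009,0.092,0],[1,0.266,0.009,0.062,0],[1,0.27,0.009,0.028,0],[1,0.272,0.009,-0.006,0],[1,0.27,0.009,-0.038,0],[1,0.244,0.008,-0.064,0],[1,0,0,0,0],[1,0,0,0,0]]]' 40; python3 - <<'E'
from h import *
s=optics.capture("side");t=optics.capture("top")
a=cv2.resize(s["img"][130:290,290:430],None,fx=3.5,fy=3.5,interpolation=2);cv2.imwrite("pics/d1.png",a)
E
```

```text
time_s: 5.2
eef_pos: [565.0, -373.6, 192.7]
ee_rot: [0.0, -0.021, 1.0, 0.001]
force: [1.0, 7.1, 2.8]
grip_width: 0.128
grip_force: 41.3
```

View pics/d1.png

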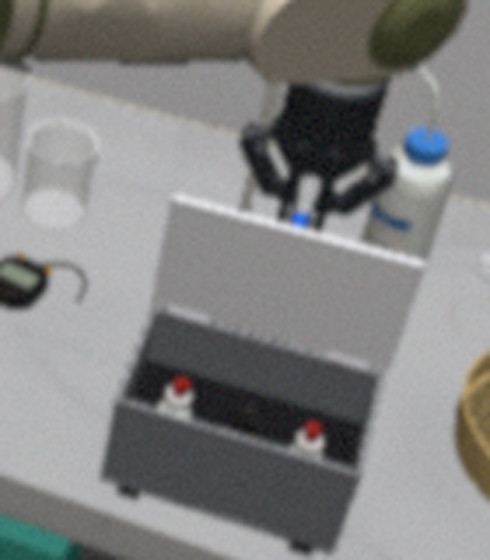

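The lid is upright. The red caps are at (180,383) and (313,430) in the crop, and the brown vial is faint between them at about (250,410). I'll release the fin, rise and check.

```bash
python3 -m handwheel '[[[-1,0,0,0,0],[-1,0,0,0,0],[-1,0,0,0,0],[-1,0,0,0,0],[-1,0,0,0,0],[-1,0,0,0.4,0],[-1,0,0,0.8,0],[-1,0,0,0.8,0],[-1,0,0,0.2,0],[-1,0,0,0,0]]]'; python3 - <<'E'
from h import *
np.set_printoptions(precision=1,suppress=True)
s=optics.capture("side");t=optics.capture("top")
h=cv2.cvtColor(s["img"],cv2.COLOR_BGR2HSV);red=(cv2.inRange(h,(0,120,70),(8,255,255))|cv2.inRange(h,(172,120,70),(180,255,255)))//255
for r in((330,225,352,255),(365,240,395,270)):
    b=blob(s["img"],red,r);print(b[0],b[1],[plane(s,b[0],z) for z in(90,96)])
for X in((456,-378,85),(456,-378,94),(530,-375,106),(406,-380,104)):print(X,proj(s,X),proj(t,X))
a=cv2.resize(s["img"][170:280,310:410],None,fx=5,fy=5,interpolation=2);b=cv2.resize(t["img"][150:240,320:410],None,fx=3,fy=3,interpolation=2)
a=np.pad(a,((0,0),(0,270),(0,0)));a[:b.shape[0],500:]=b
cv2.imwrite("pics/e1.png",a)
E
```

```text
time_s: 6.3
eef_pos: [564.9, -374.8, 304.5]
ee_rot: [0.001, -0.02, 1.0, -0.001]
force: [0.1, -0.2, -0.4]
grip_width: 0.998
grip_force: 0.0
[341.4 238.8] 19 [array([ 462.6, -321.5,   90. ]), array([ 456.7, -322.3,   96. ])]
[379.3 251.8] 19 [array([ 461.1, -436.2,   90. ]), array([ 455.2, -436.2,   96. ])]
(456, -378, 85) [359.  247.6] [363.9 204.6]
(456, -378, 94) [359.6 245.6] [364.6 204.4]
(530, -375, 106) [365.5 226.3] [363.5 182.7]
(406, -380, 104) [356.5 255.2] [366.7 218.7]
```

View pics/e1.png

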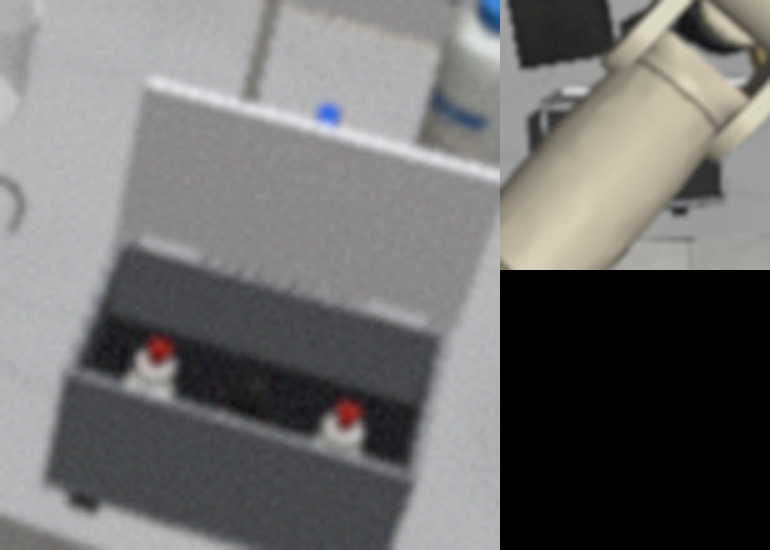

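The view agrees with the estimate: the front rim lies within about 1 px of its prediction, and the caps put the middle hole near (459,-379). I'll twist 38° so that the fingers pass beside the red vials, and open only halfway.

```bash
python3 -m handwheel '[[[0,-0.7,-0.03,0,-0.95],[0,-0.7,-0.03,0,-0.95],[0,-0.7,-0.02,0,-0.95],[0,0,0,-0.3,-0.95],[0,0,0,-0.7,-0.95],[0,0,0,-0.8,0],[0,0,0,-0.8,0],[0,0,0,0,0]]]'; python3 - <<'E'
from h import *
s=optics.capture("side");p=ctrl.sense();print(p["eef_pos"],p["joints"],p["ee_rot"],p["grip_width"])
cv2.imwrite("pics/f1.png",cv2.resize(s["img"][160:280,310:410],None,fx=5,fy=5,interpolation=2))
E
```

```text
time_s: 7.2
eef_pos: [457.4, -376.0, 166.4]
ee_rot: [-0.005, 0.307, 0.952, 0.003]
force: [-0.3, 0.1, 0.9]
grip_width: 0.498
grip_force: 0.0
[ 458.57750925 -377.38273443  170.32155172] [-8.85667090e-01  5.16924211e-01  1.36070203e+00 -1.63167042e-05
  1.27049495e+00 -1.83337312e+00] [-0.00274513  0.30652581  0.95185675  0.00176628] 0.49912207425682614
```

View pics/f1.png

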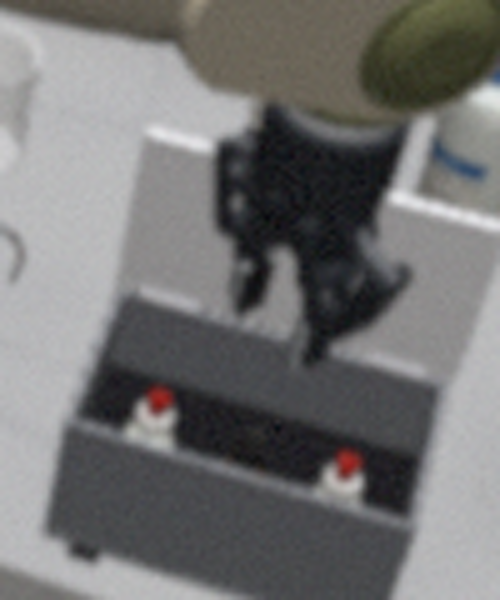

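```bash
python3 - <<'E'
from h import *
s=optics.capture("side")
for X in((458.6,-377.4,170),(458.6,-377.4,177),(458.6,-377.4,94),(458.6,-377.4,85),(463,-380,90)):print(X,proj(s,X))
i=s["img"].astype(int);sub=i[236:258,350:374]; d=sub[...,2]-sub[...,0]
m=(d>12);ys,xs=np.nonzero(m);print(len(xs));[print(x+350,y+236,sub[y,x]) for y,x in zip(ys,xs)]
E
```

```text
(458.6, -377.4, 170) [364.54018796 226.78416983]
(458.6, -377.4, 177) [365.01415198 225.04214606]
(458.6, -377.4, 94) [359.60626655 244.91847577]
(458.6, -377.4, 85) [359.04652484 246.97576987]
(463, -380, 90) [360.59497124 245.12559644]
0
```

```bash
python3 -m handwheel '[[[0,0.05,-0.05,-0.3,0],[0,0,0,-0.5,0],[0,0,0,-0.5,0],[0,0,0,-0.4,0],[0,0,0,-0.3,0],[0,0,0,0,0]]]' 30; python3 -m handwheel '[[[0,0,0,-0.2,0],[0,0,0,-0.2,0],[0,0,0,-0.08,0],[0,0,0,0,0]]]'
```

```text
time_s: 7.9
eef_pos: [461.8, -380.7, 71.6]
ee_rot: [-0.001, 0.307, 0.952, 0.001]
force: [0.7, 0.5, 0.4]
grip_width: 0.505
grip_force: 0.0
time_s: 8.3
eef_pos: [462.0, -380.8, 48.4]
ee_rot: [-0.0, 0.306, 0.952, 0.0]
force: [-0.0, 0.1, 0.2]
grip_width: 0.5
grip_force: 0.0
```

No contact forces. I'll close on the vial.

```bash
python3 -m handwheel '[[[0,0,0,-0.05,0],[1,0,0,0,0],[1,0,0,0,0],[1,0,0,0,0],[1,0,0,0,0],[1,0,0,0,0],[1,0,0,0,0]]]' 30
```

```text
time_s: 9.0
eef_pos: [462.2, -381.1, 46.6]
ee_rot: [0.0, 0.307, 0.952, -0.0]
force: [-0.5, 0.1, 2.2]
grip_width: 0.293
grip_force: 29.6
```

```bash
python3 -m handwheel '[[[1,0,0,0.2,0],[1,0,0,0.3,0],[1,0,0,0.4,0],[1,0,0,0.5,0],[1,0,0,0.5,0],[1,0,0,0.4,0],[1,0,0,0.2,0],[1,0,0,0,0],[1,0,0,0,0],[1,0,0,0,0]]]'; python3 - <<'E'
from h import *
s=optics.capture("side");t=optics.capture("top");p=ctrl.sense();print(p["eef_pos"],p["grip_width"],p["grip_force"],p["force"])
a=cv2.resize(s["img"][150:270,310:410],None,fx=5,fy=5,interpolation=2);cv2.imwrite("pics/g1.png",a)
E
```

```text
time_s: 10.0
eef_pos: [461.8, -380.6, 170.1]
ee_rot: [-0.001, 0.307, 0.952, 0.001]
force: [-0.0, -0.0, -0.5]
grip_width: 0.293
grip_force: 29.5
[ 461.85121373 -380.76179021  170.40049364] 0.28867370800594727 29.534840007545426 [-0.81197284  0.66054231 -0.70455199]
```

View pics/g1.png

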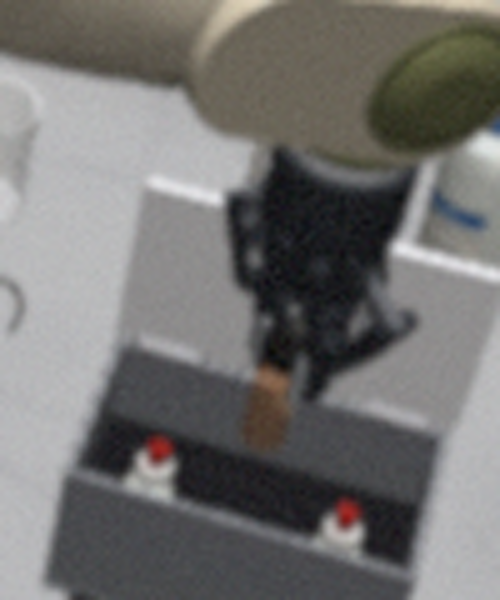

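The vial is drawn up clear. Its brown body spans about (245–290, 365–450) in the crop, with its underside at about z=129. The tool can't tilt, so I'll turn back square to the box and pivot the vial in the pads by pressing its lower body against the inside of the fixed front rim.

```bash
python3 -m handwheel '[[[1,0,0,0,0.95],[1,0,0,0,0.95],[1,0,0,0,0.95],[1,0,0,0,0.95],[1,0,0,0,0.95],[1,-0.3,0,-0.3,0],[1,-0.3,0,-0.3,0],[1,0,0,-0.18,0],[1,0,0,0,0]]]' 20; python3 -m handwheel '[[[1,-0.1,0,0,0],[1,-0.1,0,0,0],[1,-0.1,0,0,0],[1,-0.1,0,0,0],[1,0,0,0,0]]]' 20
```

```text
time_s: 11.0
eef_pos: [431.9, -380.7, 131.2]
ee_rot: [-0.001, -0.02, 1.0, 0.001]
force: [-0.5, -0.4, 0.4]
grip_width: 0.292
grip_force: 29.5
time_s: 11.5
eef_pos: [411.7, -381.4, 132.9]
ee_rot: [0.0, -0.02, 1.0, -0.001]
force: [2.1, -1.3, 3.0]
grip_width: 0.29
grip_force: 32.0
```

```bash
python3 -m handwheel '[[[1,-0.1,0,0,0],[1,-0.1,0,0,0],[1,-0.1,0,0,0],[1,-0.06,0,0,0],[1,0,0,0,0]]]' 20; python3 - <<'E'
from h import *
s=optics.capture("side");p=ctrl.sense();print(p["eef_pos"],p["grip_width"],p["grip_force"],p["force"])
for v in((393.5,-381,141),(393.5+24.7,-380,141-24.7),(393.5-27,-381,141+27)):print(proj(s,v))
a=cv2.resize(s["img"][160:280,310:410],None,fx=5,fy=5,interpolation=2);cv2.imwrite("pics/h1.png",a)
E
```

```text
time_s: 12.0
eef_pos: [393.5, -381.0, 132.5]
ee_rot: [-0.0, -0.02, 1.0, 0.0]
force: [1.9, 0.5, 4.5]
grip_width: 0.29
grip_force: 35.1
[ 393.68553352 -380.9673783   132.51235162] 0.2895806944023404 35.078580890694866 [1.34013345 1.26265795 4.12847896]
[358.06795231 249.56166192]
[358.35883793 249.39648177]
[357.33490535 249.61916436]
```

View pics/h1.png

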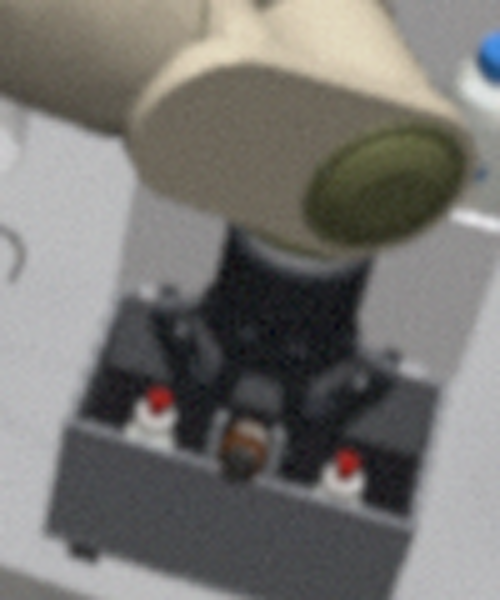

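The vial now points nearly end-on at the camera, with its tip at (240,460) and body at (245,437), so it is tilted with the cap higher. I'll raise it and carry it to the panel, then check it in profile.

```bash
python3 -m handwheel '[[[1,0,0,0.2,0],[1,0,0,0.4,0],[1,0,0,0.7,0],[1,0,0,0.8,0],[1,0,0,0.8,0],[1,0,0,0.5,0],[1,0,0,0,0]]]' 40; python3 -m handwheel '[[[1,-0.1,0.4,0,0],[1,-0.13,0.8,0,0],[1,-0.13,0.9,0,0],[1,-0.13,0.9,0,0],[1,-0.13,0.9,0,0],[1,-0.13,0.9,0,0],[1,-0.13,0.9,0,0],[1,-0.13,0.9,0,0],[1,-0.1,0.8,0,0],[1,0,0.4,0,0]]]'
```

```text
time_s: 12.75
eef_pos: [394.3, -381.6, 306.3]
ee_rot: [0.001, -0.02, 1.0, -0.003]
force: [0.5, 0.5, -0.1]
grip_width: 0.284
grip_force: 39.4
time_s: 13.75
eef_pos: [337.2, 11.4, 301.9]
ee_rot: [-0.001, -0.021, 1.0, 0.0]
force: [0.9, -0.6, -0.8]
grip_width: 0.287
grip_force: 39.4
```

```bash
python3 -m handwheel '[[[1,0,0.5,0,-0.8],[1,0,0.8,0,-0.95],[1,0.1,0.9,0,-0.95],[1,0.5,0.9,0,-0.95],[1,0.6,0.8,0,-0.95],[1,0.6,0.7,0,-0.95],[1,0.6,0.4,0,-0.95],[1,0.4,0.2,-0.3,-0.95],[1,0,0,-0.6,-0.95],[1,0,0,-0.6,-0.95]]]'; python3 -m handwheel '[[[1,0,0,0,-0.95],[1,0,0,0,-0.95],[1,0,0,0,0],[1,0,0,0,0],[1,0,0,0,0]]]'; python3 - <<'E'
from h import *
s=optics.capture("side");t=optics.capture("top");p=ctrl.sense();print(p["eef_pos"],p["ee_rot"],p["grip_width"],p["grip_force"],p["joints"])
a=cv2.resize(s["img"][100:220,110:230],None,fx=4.5,fy=4.5,interpolation=2);b=cv2.resize(t["img"][160:240,130:230],None,fx=2.5,fy=2.5,interpolation=2)
a=np.pad(a,((0,0),(0,250),(0,0)));a[:b.shape[0],540:]=b;cv2.imwrite("pics/i1.png",a)
E
```

```text
time_s: 14.75
eef_pos: [474.1, 247.1, 225.5]
ee_rot: [-0.0, 0.568, 0.823, -0.001]
force: [-0.0, 0.2, 0.7]
grip_width: 0.29
grip_force: 39.5
time_s: 15.25
eef_pos: [474.2, 247.0, 227.5]
ee_rot: [-0.0, 0.669, 0.743, -0.0]
force: [-0.0, 1.0, -0.3]
grip_width: 0.294
grip_force: 39.5
[474.28340017 247.0559928  227.63620402] [-1.96241337e-06  6.69761411e-01  7.42576354e-01 -1.01717512e-04] 0.28698661848394347 39.464304024513694 [ 2.61055414e-01  3.37287983e-01  1.47394697e+00 -1.10667808e-04
  1.33053047e+00  1.58060324e-01]
```

View pics/i1.png

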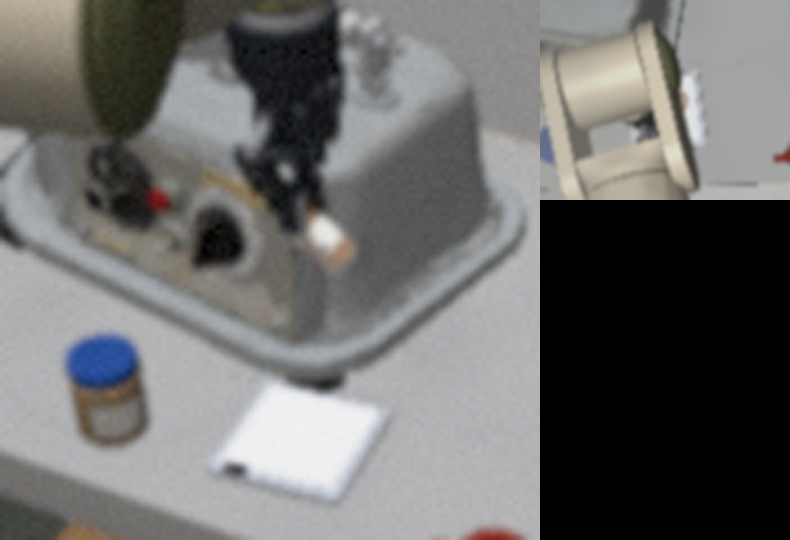

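The profile view shows the vial held, with its lower body sticking out from about (306,220) to its bottom near (345,256). The panel is at (305,438). I'll intersect those rays with the vertical plane of tilt.

```bash
python3 - <<'E'
from h import *
np.set_printoptions(precision=1,suppress=True)
s=optics.capture("side");p=ctrl.sense();P=p["eef_pos"]+[0,0,9]
yaw=np.radians(5.9);n=np.array([np.cos(yaw),np.sin(yaw),0])
def hit(q):
    o,d=ray(s,q);return o+d*((P-o)@n)/(d@n)
f=lambda x,y:(110+x/4.5,100+y/4.5)
i=cv2.resize(s["img"][100:220,110:230],None,fx=4.5,fy=4.5,interpolation=2)
h=cv2.cvtColor(i,cv2.COLOR_BGR2HSV);L=h[...,2]
m=((i[...,2].astype(int)-i[...,0]>25)&(h[...,2]>120)).astype(np.uint8)|((L>200)).astype(np.uint8)
b=blob(i,m,(285,195,370,290));print(b[0],b[1],b[2])
for a,c in((f(306,220),f(345,256)),):
    A,B=hit(a),hit(c);d=A-B;print(A,B,d,np.degrees(np.arccos(d[2]/np.linalg.norm(d))),"bottom-from-P",np.linalg.norm(B-P))
bx=cv2.boxPoints(b[2]);H=[hit(f(*q)) for q in bx];print(bx)
for k in range(4):
    d=H[k]-H[(k+1)%4];print(np.linalg.norm(d),np.degrees(np.arccos(abs(d[2])/np.linalg.norm(d))))
E
```

```text
[340.5 252.2] 545 ((341.0000305175781, 253.00003051757812), (18.384775161743164, 33.941123962402344), 45.0)
[474.9 241.8 231. ] [477.8 213.6 206.8] [-2.9 28.2 24.2] 49.552704265796926 bottom-from-P 44.973774766819425
[[322.5 258.5]
 [346.5 234.5]
 [359.5 247.5]
 [335.5 271.5]]
33.66216332766308 38.099193406281614
12.929957437965516 46.53052170662201
33.770917623720266 37.75959965835249
13.139663013328718 46.14263736212437
```

Tilt is about 47–52°, within the range. The vial's middle is near (475,246,236), so I'll shift it to the panel centre and lower it to about 180 mm.

```bash
python3 -m handwheel '[[[1,0.06,0.27,-0.2,0],[1,0,0.27,-0.3,0],[1,0,0,-0.3,0],[1,0,0,-0.2,0],[1,0,0,0,0],[1,0,0,0,0],[1,0,0,0,0]]]'; python3 - <<'E'
from h import *
s=optics.capture("side");p=ctrl.sense();print(p["eef_pos"],p["ee_rot"],p["grip_width"],p["grip_force"],p["dq"])
print(proj(s,(477,275,180)))
a=cv2.resize(s["img"][100:220,110:230],None,fx=4,fy=4,interpolation=2);b=cv2.resize(s["img"][180:290,300:420],None,fx=2.6,fy=2.6,interpolation=2)
a=np.pad(a,((0,0),(0,312),(0,0)));a[:b.shape[0],480:]=b;cv2.imwrite("pics/j1.png",a)
E
```

```text
time_s: 16.1
eef_pos: [477.7, 274.2, 178.3]
ee_rot: [0.0, 0.67, 0.742, 0.001]
force: [-0.2, 0.8, -0.3]
grip_width: 0.285
grip_force: 39.5
[477.65202753 274.19880213 178.29728366] [3.04704604e-04 6.70395083e-01 7.42004077e-01 5.38488164e-04] 0.2839269157022369 39.46948003678699 [ 7.05384985e-05 -2.17885370e-03  4.40449296e-03 -4.14689280e-04
 -6.33124608e-04  5.02913453e-04]
[170.90693179 158.58331875]
```

View pics/j1.png

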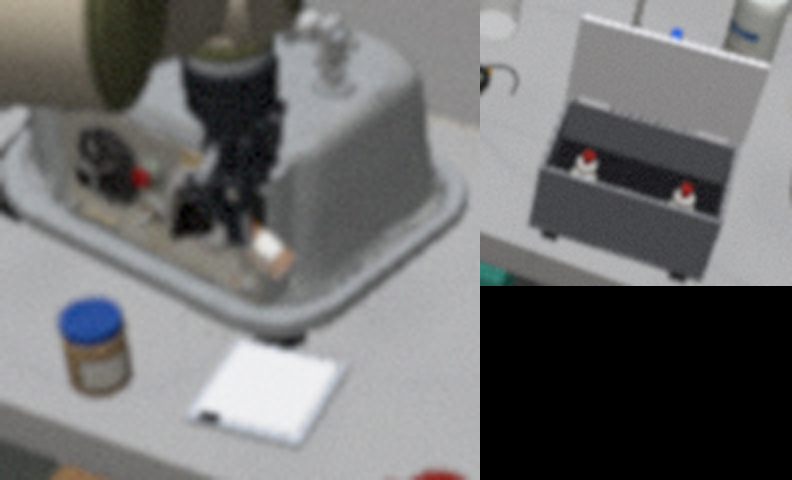

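The last picture shows the vial slanted over the panel, the lid upright and both red caps in place. I'll check the lid angle from its top corners (side px ≈ (340.4,187) and (410.3,205)), and hand in only if it's within range.

```bash
python3 - <<'E'
from h import *
s=optics.capture("side")
R=np.array([[.9994,-.035],[.035,.9994]]);ok=True
for q,sy in(((340.4,187),104),((410.3,205),-104)):
    # ray at the lid's end: solve for point on plane box-y = sy
    o,d=ray(s,q);h=np.array([530,-375.]);n=R[:,1]
    X=o+d*((sy-(o[:2]-h)@n)/(d[:2]@n));x=(X[:2]-h)@R[:,0];z=X[2]-106
    th=np.arctan2(z,-x);print(X,np.hypot(x,z),th);ok&=1.42<th<1.74
print(ok)
if ok: print(ctrl.finish_job())
E
```

```text
[ 578.04252472 -269.25506467  186.1554387 ] 95.3903139230488 2.1437764380263475
[ 569.35316952 -477.68424962  203.28130661] 103.63728266083179 1.9228371875241375
False
```

The radii come out at 95–104 instead of 130, because that plane lies too close to the line of sight. I'll project the lid edge for candidate angles and compare instead.

```bash
python3 - <<'E'
from h import *
s=optics.capture("side");t=optics.capture("top")
ex=np.array([.9994,.035,0]);ey=np.array([-.035,.9994,0]);h=np.array([530,-375,106.])
for th in(1.37,1.47,1.57,1.67,1.79):
    u=-np.cos(th)*ex+np.array([0,0,np.sin(th)]);nn=np.sin(th)*ex+np.array([0,0,np.cos(th)])
    print(th,[proj(s,h+130*u+y*ey).round(1) for y in(104,-104)],"fin top",proj(s,h+105*u+42*nn).round(1),"top-view edge",[proj(t,h+130*u+y*ey).round(1) for y in(104,-104)])
b=blob(s["img"],blue(s["img"]),(355,180,395,210));print(b[:2])
tt=t["img"];cv2.imwrite("pics/k1.png",cv2.resize(np.hstack([tt[150:230,320:410],s["img"][170:250,325:415]]),None,fx=4.4,fy=4.4,interpolation=2))
E
```

```text
1.37 [array([336.3, 190.4]), array([410. , 210.8])] fin top [374.3 194.8] top-view edge [array([341.6, 187.5]), array([407.6, 183.7])]
1.47 [array([337.5, 187.3]), array([410.8, 207.4])] fin top [374.9 193.2] top-view edge [array([341.4, 183.4]), array([407.5, 179.5])]
1.57 [array([338.7, 184.5]), array([411.5, 204.3])] fin top [375.3 192. ] top-view edge [array([341.1, 179.3]), array([407.1, 175.4])]
1.67 [array([339.7, 182. ]), array([412.1, 201.6])] fin top [375.7 191.1] top-view edge [array([340.7, 175.2]), array([406.7, 171.4])]
1.79 [array([340.9, 179.7]), array([412.6, 198.9])] fin top [375.9 190.5] top-view edge [array([340.1, 170.5]), array([405.9, 166.7])]
(array([375.41666667, 192.25      ]), np.int32(12))
```

View pics/k1.png

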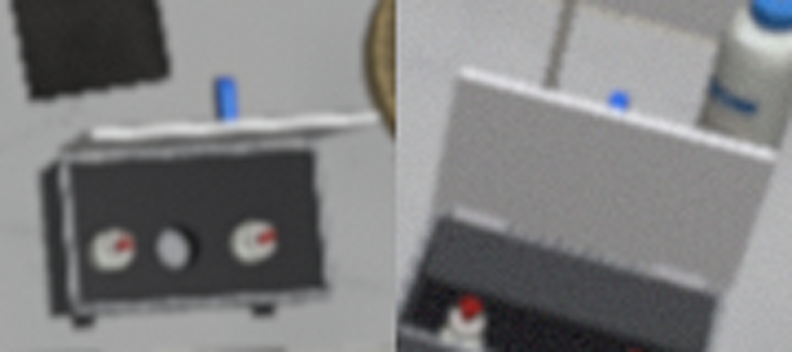

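In the top view the lid edge runs from (340.9,181.1) to (405.2,177.3), which gives an angle of about 1.53 rad, and the fin agrees. Both red vials stand in their holes and the middle hole is empty. I'll hand in.

```bash
python3 -c "
from rig import ctrl
print(ctrl.finish_job())"
```

```text
the job is handed in; nothing more can be done
None
```

I handed the job in; the hand-in returned no verdict. By my last camera and robot readings, the lid stands at about 1.53 rad and both red-capped vials are in their holes. The brown vial is held still over the panel centre, about 185 mm up, slanted roughly 50° with its cap higher.

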